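Wedge the rocking clock stand level

ROBOT

A 7-joint arm with a two-finger parallel gripper is mounted at the origin on the work surface. World frame = base frame: x ahead of the robot, y to its left, z up, the work surface at z = 0. Lengths are in mm, angles in rad, forces in N, time in s.
With the tool pointing down it reaches from about 350 to 775 mm from the base axis. Payload 3.1 kg.
Tool frame: the origin (TCP) lies at the very end of the fingers, on their centre line; the grasp point (between the pads) lies 19 mm behind it (grip_depth is the distance from the TCP to the grasp point, in mm); z points along the fingers, y is the direction in which the jaws open and shut (so a half turn about z gives the same grasp; the last joint's range is limited). The gripper opens to 85 mm and grips with 20 to 120 N. Pads are 22 mm wide; open, the fingers measure 114 mm over their backs; the gripper's body (76 mm by 85 mm) begins 54 mm behind the grasp point. The pads swing forward as they close: fully open they stand 13 mm farther back than shut.
Start: joints at [1.239, 0.311, 0.014, 1.512, -0.004, 1.319, -0.027], TCP at [157.201, -527.072, 231.304] pointing down, gripper open.
Joint ranges: [-2.7, 2.7], [-0.3, 1.91], [-1.27, 1.3], [0.12, 2.57], [-1.44, 4.58], [0.2, 2.03], [-3.05, 3.05]. Speed limits (rad/s): [2.79, 2.79, 3.14, 3.14, 3.14, 3.14, 3.14].

INTERFACE

Orientations are given as a rotation vector (axis times angle).
In Python, from workcell import sense, capture, camera_params, close_job, grip_depth gives the robot as it stands.
- The arm moves only by the tool apply_moves, never from a script. Its arguments are lists of equal length, an entry for each row: "travel": the shift along the tool's x, y, z in units of 50 mm (1.0 is 50 mm), a list of three; "twist": the turn about the tool's z in rad. A call has 1 to 20 rows; each row shifts and turns the commanded pose from where the row before left it, along the tool's axes as they then stand; what a row does not reach is not made up. A row lasts 1/8 s, in which the tool goes at most 62.5 mm and 10.7 degrees, less where a joint would pass 70% of its speed; a pose out of reach is approached as far as the arm can. A call is refused whole if a number of a shift passes 1 or a number of a turn 0.188, either way. A call with a gripper value outside its range is refused whole. "claw" is the finger opening in mm, from 0 to 85.4, set as the call begins (left out, the last holds). The fingers move at their own pace and stop on an object; the grip force is fixed at half the most. Time passes only in rows, so rows that do not move let the fingers close. It gives the time, the measured TCP pose, the force and the opening at its end, in the units of the state.
- sense(): the state, without advancing time (a new reading comes with each control period).
- capture(name): name is "scene" or "top"; returns the picture (420x560x3 uint8, red, green, blue); there is no depth.
- camera_params(name): a dict with "K" (3x3 intrinsics, pixels), "view" (4x4, takes a point from world to camera coordinates). Camera axes: x right, y down, z forward; pixel columns grow to the right and rows downward; lengths in mm; the calibration is good to about 2 mm. A picture is of the moment at which its call begins. camera_params takes no time and is no camera call.
- close_job(): hands the job in, once; it reports no verdict.
The state is a dict: "time": time; "joint_positions": joint angles; "joint_velocities": joint speeds; "joint_efforts": joint torques, N m; "tcp_pos": TCP position; "ee_rot": TCP orientation; "force": force on the tool from outside, world axes, zero at the start; "moment": the same for the moment, N m; "finger_gap": finger opening in mm.
Only numpy, scipy, OpenCV 4.12 (cv2) and the standard library are available. Lean on these libraries where they do the work, as an engineer would, in place of code of your own. Each camera call takes 0.05 s, during which the arm holds its last target.

TASK

The green stand that carries the brass clock movement rocks because the foot with the red cap is too short. Without lifting the blue levelling wedge, push it along the bench, thin end first, under that red foot until the foot stands on the wedge's flat top and the stand is level and no longer rocks. Do not touch the stand itself or shift it from its place, leave the other things on the bench alone, and draw the hand clear when done.

Things in the scene. Friction and masses are not known exactly. Their poses are not given: they have to be found in the camera images.
- stand: Green frame on four ball feet (28 mm across, at x +-86, y +-66 mm), 2 kg, 194 x 154 mm, 150 mm tall with its brass movement; bars begin 34 mm up. Origin midway between the feet, level with the undersides of the three black ones; x away from the robot at yaw 0, z up. The red foot is 8 mm short: at first the stand is tipped 4.4 degrees onto it. Level when z is vertical.
- short_foot (a point): Lowest point of the short red ball foot (28 mm across), at x +86, y -66 mm of the stand (the corner farther from the robot, on its right); a red disc 18 mm across on the frame, 54 mm up, marks it from above.
- stand_centre (a point): Point of the stand on its middle axis, 46 mm above its origin.
- wedge: Loose blue plastic wedge, 130 x 50 mm, 0.12 kg, flat on the bench. Origin at the middle of its underside; x points to the thin nose (x = 65 mm, 2 mm thick). The ramp rises to 8 mm at x = 10 mm; from there to x = -40 mm the top is flat, 8 mm thick: the foot is to stand here. The heel block, x = -40 to -65 mm, is 28 mm high; its upright rear face (x = -65 mm) is for pushing.
- oiler: Bystander: amber oil bottle, 34 mm across, 75 mm tall, standing. Origin under its centre.
- gearwheel: Bystander: loose brass gear wheel, 51 mm across, 18 mm tall with its arbor. Origin under its centre.
- screwdriver: Bystander: yellow screwdriver lying on the bench.
- brush: Bystander: brush lying on the bench.
- loupe: Bystander: black eye loupe, ring 36 mm across, 26 mm tall. Origin under its centre.
- pliers: Bystander: pliers with orange handles, lying on the bench. Origin at their pivot.
Mind the look-alikes: they are no part of the job. Several things have the shape of the wedge; the one meant has the colours described above.

How it is judged:
By the outcome, as a careful person would: the job done as asked, in the order asked, and still so for the second after the job is handed in, with the robot touching nothing.
It also fails if it takes over 56 s, if anything falls off the work surface, if the arm or the gripper's body presses on something with over 40 N, if the wrist force passes 120 N, or if a joint passes its speed limit or range.

## Working session

There is one attempt and no reset: what is moved stays moved. The work goes in short steps, Python scripts to look and compute and a tool call to move; the robot and the scene stay as the last step left them, time stands still between calls to the robot, and variables do not carry over. Pictures are saved under pics/ and viewed, and the job is handed in when it is done.

Besides the shell and the picture viewer there is one more tool, called after "Call:" by a JSON object that holds its "name" and its "arguments". apply_moves: Moves the arm, as the interface text tells. Its arguments: {"type":"object","properties":{"travel":{"type":"array","items":{"type":"array","items":{"type":"number"}}},"twist":{"type":"array","items":{"type":"number"}},"claw":{"type":"number"}},"required":["travel","twist"]}

```bash
mkdir -p pics; python3 - <<'E'
from workcell import *
import cv2
for n in("scene","top"):
    im=capture(n); cv2.imwrite(f"pics/{n}0.png",im[:,:,::-1]); p=camera_params(n); print(n,p["K"],p["view"])
s=sense(); print(s); print(grip_depth)
E
```

```text
scene [[489.24438122   0.         274.69226869]
 [  0.         489.24438122 209.73921114]
 [  0.           0.           1.        ]] [[ 2.60902535e-02  9.99644862e-01 -5.42659050e-03  1.85883013e+01]
 [ 7.94033419e-01 -2.40211713e-02 -6.07399303e-01 -4.05634291e+02]
 [-6.07313946e-01  1.15383076e-02 -7.94378146e-01  1.53591931e+03]
 [ 0.00000000e+00  0.00000000e+00  0.00000000e+00  1.00000000e+00]]
top [[490.22443587   0.         278.36175495]
 [  0.         490.22443587 210.20887437]
 [  0.           0.           1.        ]] [[ 2.38752807e-02 -9.99447221e-01 -2.31349035e-02 -1.91542939e+01]
 [-9.89495277e-01 -2.03244284e-02 -1.43129366e-01  5.46436880e+02]
 [ 1.42580043e-01  2.63091315e-02 -9.89433556e-01  1.23822695e+03]
 [ 0.00000000e+00  0.00000000e+00  0.00000000e+00  1.00000000e+00]]
{'time': 0.1, 'joint_positions': array([ 1.23929428,  0.31166792,  0.01395937,  1.51290812, -0.00438801,
        1.31918768, -0.02718361]), 'joint_velocities': array([ 0.00059012, -0.00133793,  0.00127718, -0.00260514,  0.00180193,
       -0.00060909,  0.0003908 ]), 'joint_efforts': array([ 6.19266084e-04, -3.80850720e+01,  1.46588255e-01, -2.31239748e+01,
        1.23407276e-02,  8.07096600e-03, -2.00854885e-05]), 'tcp_pos': array([ 157.00825492, -526.42986196,  230.31280333]), 'ee_rot': array([-3.10655942e+00, -4.53523610e-01,  6.26503253e-04]), 'force': array([-0.30739803, -0.34657658,  0.88084176]), 'moment': array([ 0.01141688, -0.02405161, -0.02089749]), 'finger_gap': 85.54446791540092}
18.700000000000003
```

View pics/scene0.png

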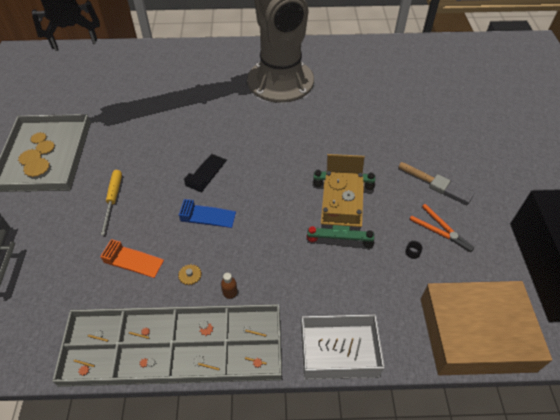

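View pics/top0.png

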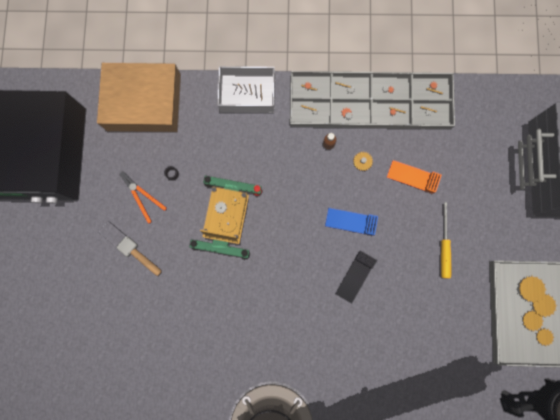

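The scene view shows the blue wedge at about (208,215) with its nose to the right (+y), and the stand at (343,205) with the red foot at (312,235). In the top view the wedge is at (350,222) and the red cap at (258,189). Now I'll measure them.

```bash
cat > h.py <<'E'
import numpy as np, cv2
from workcell import *
def ray(n,uv,z):
    p=camera_params(n);V=np.array(p["view"]);R=V[:3,:3];t=V[:3,3]
    d=R.T@np.linalg.inv(p["K"])@np.array([uv[0],uv[1],1.]);c=-R.T@t
    return c+d*(z-c[2])/d[2]
def tri(uv1,uv2):
    A=[];b=[]
    for n,uv in(("scene",uv1),("top",uv2)):
        p=camera_params(n);P=np.array(p["K"])@np.array(p["view"])[:3]
        for i in(0,1):
            r=uv[i]*P[2]-P[i];A.append(r[:3]);b.append(-r[3])
    return np.linalg.lstsq(np.array(A),np.array(b),rcond=None)[0]
def hsv(im): return cv2.cvtColor(im,cv2.COLOR_RGB2HSV)
def proj(n,X):
    p=camera_params(n);q=np.array(p["K"])@(np.array(p["view"])@np.append(X,1))[:3];return q[:2]/q[2]
def crop(im,x0,y0,x1,y1,f,name):
    cv2.imwrite(name,cv2.resize(im[y0:y1,x0:x1,::-1],None,fx=f,fy=f,interpolation=cv2.INTER_CUBIC))
E
python3 - <<'E'
from h import *
I={n:cv2.imread(f"pics/{n}0.png")[:,:,::-1].copy() for n in("scene","top")}
crop(I["top"],180,160,390,270,3.8,"pics/tc.png"); crop(I["scene"],170,150,390,265,3.6,"pics/sc.png")
for n in I:
    H=hsv(I[n]); b=cv2.inRange(H,(105,120,60),(125,255,255))
    c=max(cv2.findContours(b,0,1)[0],key=cv2.contourArea)
    print(n,"blue",cv2.minAreaRect(c),cv2.approxPolyDP(c,2.5,True)[:,0].tolist())
    r=cv2.inRange(H,(0,170,90),(6,255,255))|cv2.inRange(H,(174,170,90),(180,255,255))
    for c in cv2.findContours(r,0,1)[0]:
        if cv2.contourArea(c)>8: print("red",cv2.contourArea(c),cv2.boundingRect(c))
E
```

```text
scene blue ((206.78846740722656, 214.0576934814453), (54.91251754760742, 21.768892288208008), 11.309932708740234) [[183, 201], [179, 213], [181, 220], [231, 227], [234, 211], [193, 206], [192, 200]]
red 23.0 (309, 227, 7, 6)
top blue ((350.9614562988281, 221.0520477294922), (50.10810089111328, 19.232242584228516), 10.007980346679688) [[328, 209], [326, 225], [374, 233], [376, 216]]
red 10.0 (255, 186, 4, 5)
```

View pics/tc.png

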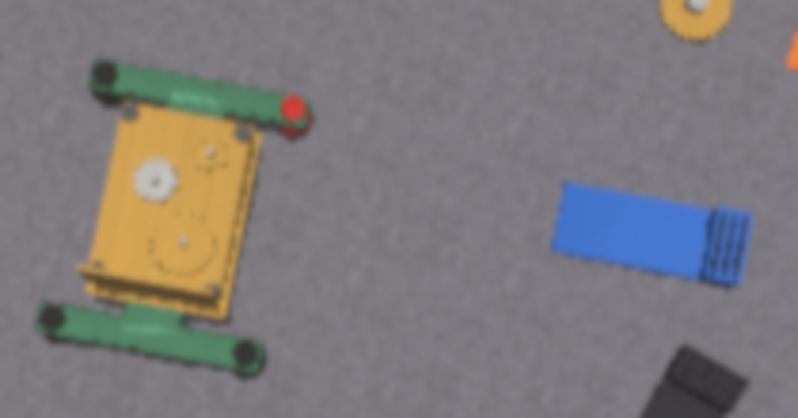

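View pics/sc.png

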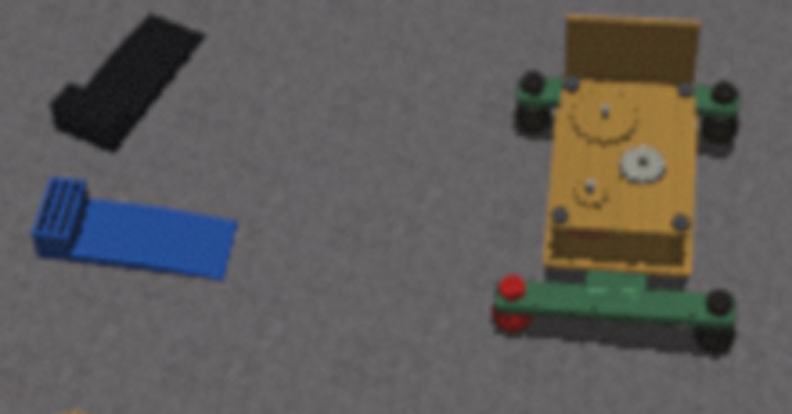

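```bash
python3 - <<'E'
from h import *
np.set_printoptions(precision=1,suppress=True)
T=lambda u,v:((u+.5)/3.8-.5+180,(v+.5)/3.8-.5+160)
S=lambda u,v:((u+.5)/3.6-.5+170,(v+.5)/3.6-.5+150)
P={"red":((293,108),(512,287)),"farL":((104,73),(719,302)),"nearL":((50,317),(723,93)),"nearR":((245,352),(533,82))}
for k,(t,s) in P.items():
    zz=47 if k=="red" else 54
    print(k,tri(S(*s),T(*t)),ray("top",T(*t),zz),ray("scene",S(*s),zz))
print("top nose",ray("top",T(566,182),2),ray("top",T(552,251),2),"heel top",ray("top",T(752,212),28),ray("top",T(740,287),28))
print("scene nose",ray("scene",S(237,220),2),ray("scene",S(222,279),0),"heel bot",ray("scene",S(36,256),0),ray("scene",S(53,178),28),ray("scene",S(88,180),28),ray("scene",S(70,258),0))
E
```

```text
red [603.4  51.5  44. ] [602.8  50.6  47. ] [605.5  51.8  47. ]
farL [624.  181.5  51.2] [623.4 180.7  54. ] [625.9 181.2  54. ]
nearL [454.7 208.3  58.6] [455.1 209.7  54. ] [450.7 209.2  54. ]
nearR [434.7  78.   52. ] [434.6  77.3  54. ] [436.5  78.4  54. ]
top nose [ 562.1 -140.3    2. ] [ 513. -131.    2.] heel top [ 539.9 -266.1   28. ] [ 488.  -257.7   28. ]
scene nose [ 511.6 -129.9    2. ] [ 560.1 -139.1   -0. ] heel bot [ 537.  -267.1    0. ] [ 491.3 -255.2   28. ] [ 493.8 -230.9   28. ] [ 539.4 -243.7   -0. ]
```

Triangulated positions:
- **Stand:** yaw is about -9°, and the red foot's contact point is near (602, 54).
- **Wedge:** rear face midpoint is near (514, -261.5), heading 10° from +y toward +x.

I'll push with two fingertips on the rear face, with the tool's x axis along the push direction. First I turn the tool.

Call:
{"name": "apply_moves", "arguments": {"travel": [[0, 0, 0], [0, 0, 0], [0, 0, 0], [0, 0, 0], [0, 0, 0], [0, 0, 0], [0, 0, 0]], "twist": [-0.184, -0.184, -0.184, -0.184, -0.184, -0.184, 0], "claw": 20}}

```text
time: 0.98
tcp_pos: [157.0, -526.7, 230.7]
ee_rot: [-2.41, -2.013, -0.001]
force: [0.3, 0.4, 0.9]
finger_gap: 19.9
```

```bash
cat >> h.py <<'E'
from scipy.spatial.transform import Rotation as Ro
def goto(X):
    s=sense();R=Ro.from_rotvec(s["ee_rot"]).as_matrix();np.set_printoptions(precision=3,suppress=True)
    print("t",s["time"],"tcp",s["tcp_pos"],"toolx deg",np.degrees(np.arctan2(R[1,0],R[0,0])),"tilt",R[:,2],"F",s["force"],"gap",s["finger_gap"])
    print("travel(50mm)",R.T@(np.array(X)-s["tcp_pos"])/50)
E
python3 - <<'E'
from h import *
goto([505.5,-308,7])
E
```

```text
t 0.975 tcp [ 157.014 -526.718  230.71 ] toolx deg 79.73657479812205 tilt [-0.     0.001 -1.   ] F [0.317 0.36  0.936] gap 19.852578929557392
travel(50mm) [5.541 6.081 4.478]
```

Call:
{"name": "apply_moves", "arguments": {"travel": [[0.46, 0.51, 0], [0.46, 0.51, 0], [0.46, 0.51, 0], [0.46, 0.51, 0], [0.46, 0.51, 0], [0.46, 0.51, 0], [0.46, 0.51, 0], [0.46, 0.51, 0], [0.46, 0.51, 0], [0.46, 0.51, 0], [0.46, 0.51, 0], [0.46, 0.5, 0], [0, 0, 0.5], [0, 0, 0.5], [0, 0, 0.5], [0, 0, 0.5], [0, 0, 0], [0, 0, 0]], "twist": [0, 0, 0, 0, 0, 0, 0, 0, 0, 0, 0, 0, 0, 0, 0, 0, 0, 0]}}

```text
time: 3.22
tcp_pos: [507.1, -309.4, 132.2]
ee_rot: [2.409, 2.014, 0.001]
force: [0.0, -0.1, 0.2]
finger_gap: 20.2
```

```bash
python3 - <<'E'
from h import *
goto([505.5,-308,7])
E
```

```text
t 3.225 tcp [ 507.086 -309.411  132.17 ] toolx deg 79.78542051682473 tilt [ 0.001 -0.001 -1.   ] F [ 0.008 -0.085  0.18 ] gap 20.205761267671015
travel(50mm) [ 0.023 -0.039  2.503]
```

Call:
{"name": "apply_moves", "arguments": {"travel": [[0, -0.04, 0.5], [0, 0, 0.5], [0, 0, 0.5], [0, 0, 0.5], [0, 0, 0.3], [0, 0, 0.2], [0, 0, 0], [0, 0, 0]], "twist": [0, 0, 0, 0, 0, 0, 0, 0]}}

```text
time: 4.22
tcp_pos: [505.4, -309.2, 7.3]
ee_rot: [2.408, 2.015, 0.001]
force: [0.4, -0.4, 0.6]
finger_gap: 20.2
```

```bash
python3 - <<'E'
from h import *
goto([505.5,-308,7])
for n in("scene","top"):
    im=capture(n); cv2.imwrite(f"pics/{n}1.png",im[:,:,::-1])
    crop(im,*((150,150,350,270) if n=="scene" else (230,160,430,280)),4,f"pics/{n}1c.png")
E
```

```text
t 4.225 tcp [ 505.395 -309.172    7.269] toolx deg 79.85773579049764 tilt [ 0.002 -0.001 -1.   ] F [ 0.43  -0.381  0.641] gap 20.180178351833455
travel(50mm) [ 0.023 -0.002  0.005]
```

View pics/scene1c.png

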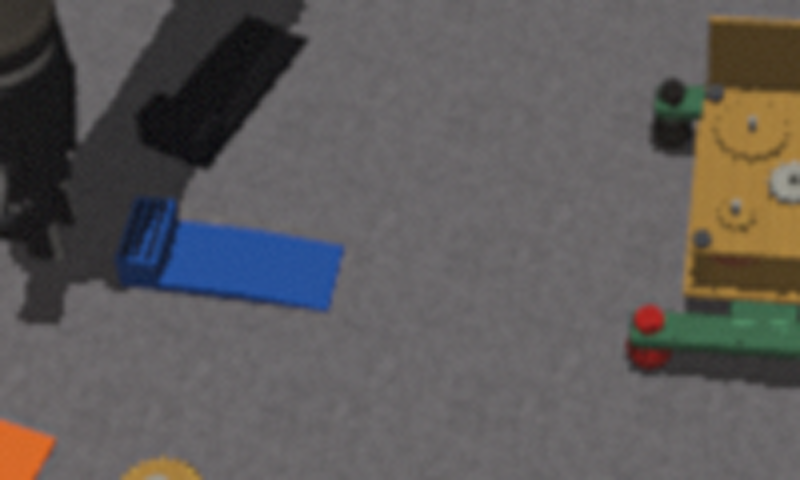

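View pics/top1c.png

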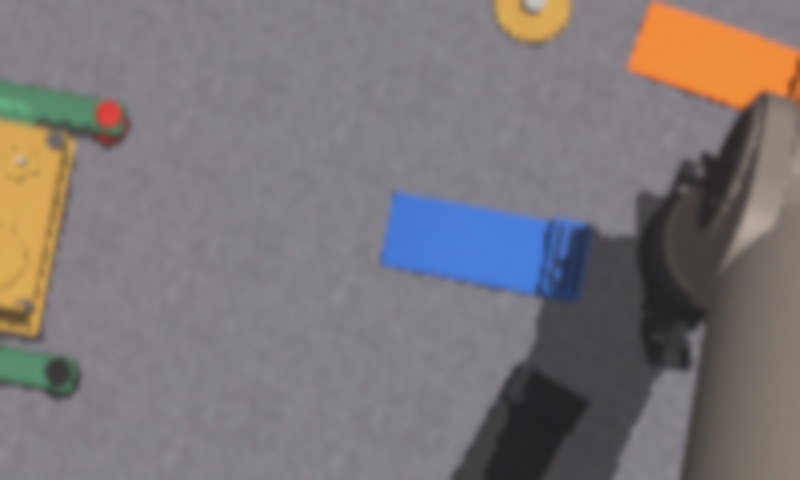

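Call:
{"name": "apply_moves", "arguments": {"travel": [[0.15, 0, 0], [0.15, 0, 0], [0.15, 0, 0], [0.1, 0, 0], [0.05, 0, 0], [0.05, 0, 0], [0.05, 0, 0], [0.05, 0, 0], [0.05, 0, 0], [0, 0, 0]], "twist": [0, 0, 0, 0, 0, 0, 0, 0, 0, 0]}}

```text
time: 5.58
tcp_pos: [511.6, -269.2, 6.3]
ee_rot: [-2.409, -2.017, -0.0]
force: [0.8, 0.4, 0.2]
finger_gap: 19.9
```

```bash
python3 - <<'E'
from h import *
goto([505.5,-308,7])
for n in("scene",):
    im=capture(n); 
    crop(im,*((150,150,350,270) if n=="scene" else (230,160,430,280)),4,f"pics/{n}2c.png")
E
```

```text
t 5.575 tcp [ 511.595 -269.17     6.271] toolx deg 79.88031532785328 tilt [-0.  0. -1.] F [0.774 0.368 0.172] gap 19.90418187064639
travel(50mm) [-0.786  0.016 -0.015]
```

View pics/scene2c.png

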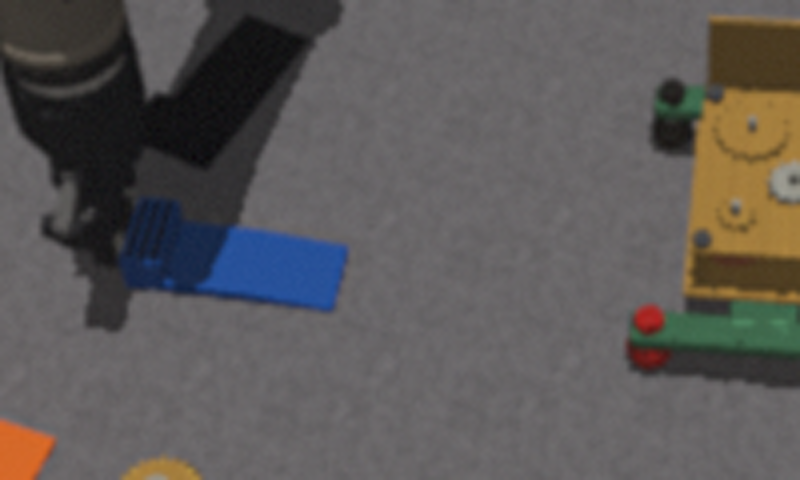

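The wedge has moved about 1 px (nose from 344 to 348 in the crop), so contact is made. Now a gentle curved push toward the foot.

Call:
{"name": "apply_moves", "arguments": {"travel": [[0.1, -0.012, 0], [0.1, -0.012, 0], [0.1, -0.012, 0], [0.1, -0.012, 0], [0.1, -0.012, 0], [0.1, -0.012, 0], [0.1, -0.012, 0], [0.1, -0.012, 0], [0.1, -0.012, 0], [0.1, -0.012, 0], [0.1, -0.012, 0], [0.1, -0.012, 0], [0.1, -0.012, 0], [0.1, -0.012, 0], [0.1, -0.012, 0], [0.1, -0.012, 0], [0.1, -0.012, 0], [0.1, -0.012, 0], [0, 0, 0]], "twist": [0.008, 0.008, 0.008, 0.008, 0.008, 0.008, 0.008, 0.008, 0.008, 0.008, 0.008, 0.008, 0.008, 0.008, 0.008, 0.008, 0.008, 0.008, 0]}}

```text
time: 8.0
tcp_pos: [523.2, -178.7, 6.4]
ee_rot: [-2.547, -1.839, -0.001]
force: [0.4, -0.8, -0.7]
finger_gap: 20.0
```

```bash
python3 - <<'E'
from h import *
goto([505.5,-308,7])
for n in("scene","top"):
    im=capture(n); cv2.imwrite(f"pics/{n}3.png",im[:,:,::-1])
    crop(im,*((150,150,350,270) if n=="scene" else (230,160,430,280)),4,f"pics/{n}3c.png")
E
```

```text
t 8.0 tcp [ 523.207 -178.672    6.355] toolx deg 71.67019701726916 tilt [ 0.  0. -1.] F [ 0.384 -0.761 -0.667] gap 19.999318998452754
travel(50mm) [-2.567  0.477 -0.014]
```

View pics/scene3c.png

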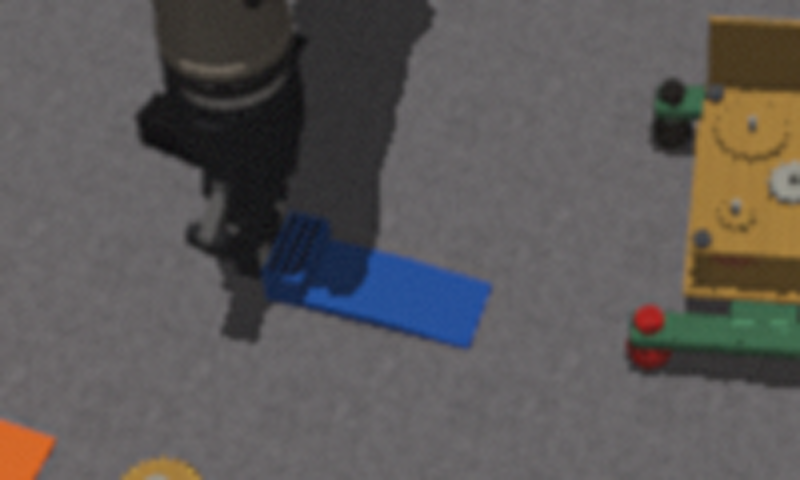

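View pics/top3c.png

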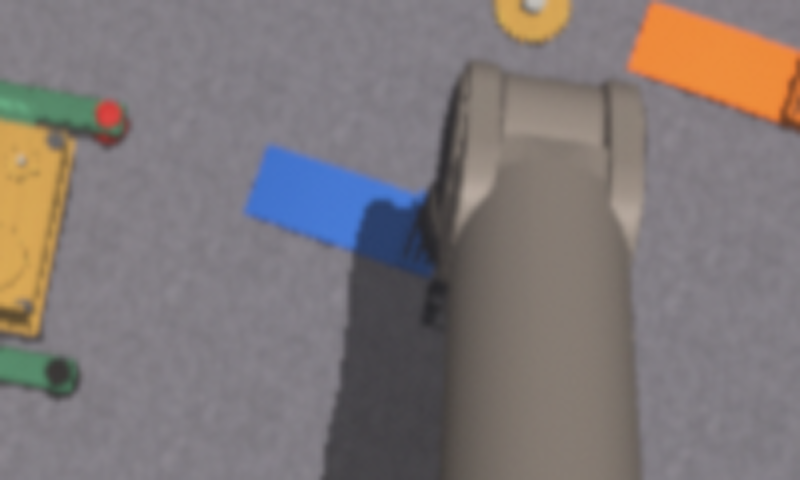

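```bash
python3 - <<'E'
from h import *
np.set_printoptions(precision=1,suppress=True)
S=lambda u,v:((u+.5)/4-.5+150,(v+.5)/4-.5+150)
T=lambda u,v:((u+.5)/4-.5+230,(v+.5)/4-.5+160)
a,b=ray("scene",S(491,285),2),ray("scene",S(471,347),0); c,d=ray("top",T(246,212),2),ray("top",T(270,146),2)
print(a,b,c,d,"mid",(a+b)/2,(c+d)/2)
print("red cap",tri(S(649,319),T(109,116)),"ball bottom mask pts scene z14:",ray("scene",S(648,353),8),ray("top",T(110,130),14))
h=np.radians(71.67);dv=np.array([np.cos(h),np.sin(h)]);rear=np.array([523.2,-178.7])+11*dv
print("dir",dv,"rear",rear,"noseexp",rear+130*dv)
for m in((a+b)/2,(c+d)/2):
    f=np.array([602.3,54.3])-m[:2]; print("foot from nose: fwd",f@dv,"lat(tool y)",f@np.array([dv[1],-dv[0]]))
E
```

```text
[545.7 -38.5   2. ] [590.  -51.6  -0. ] [546.2 -40.4   2. ] [591.4 -55.6   2. ] mid [567.8 -45.1   1. ] [568.8 -48.    2. ]
red cap [602.3  51.5  42.2] ball bottom mask pts scene z14: [602.9  53.6   8. ] [598.   51.6  14. ]
dir [0.3 0.9] rear [ 526.7 -168.3] noseexp [567.5 -44.9]
foot from nose: fwd 105.15920807578247 lat(tool y) 1.4625791754546107
foot from nose: fwd 107.62520385731452 lat(tool y) -0.3801736006959828
```

The nose is where planned: lateral error to the foot is about 1 mm, and the foot is about 105 mm ahead. Pushing straight.

Call:
{"name": "apply_moves", "arguments": {"travel": [[0.1, 0, 0], [0.1, 0, 0], [0.1, 0, 0], [0.1, 0, 0], [0.1, 0, 0], [0.1, 0, 0], [0.1, 0, 0], [0.1, 0, 0], [0.1, 0, 0], [0.1, 0, 0], [0.1, 0, 0], [0.1, 0, 0], [0.1, 0, 0], [0.1, 0, 0], [0.1, 0, 0], [0.1, 0, 0], [0.1, 0, 0], [0.1, 0, 0], [0, 0, 0]], "twist": [0, 0, 0, 0, 0, 0, 0, 0, 0, 0, 0, 0, 0, 0, 0, 0, 0, 0, 0]}}

```text
time: 10.48
tcp_pos: [551.6, -93.2, 6.3]
ee_rot: [-2.547, -1.839, -0.001]
force: [-0.6, 0.6, 0.4]
finger_gap: 20.1
```

```bash
python3 - <<'E'
from h import *
goto([505.5,-308,7])
for n in("scene","top"):
    im=capture(n); cv2.imwrite(f"pics/{n}4.png",im[:,:,::-1])
    crop(im,*((220,150,400,270) if n=="scene" else (180,150,360,270)),4.4,f"pics/{n}4c.png")
E
```

```text
t 10.475 tcp [551.587 -93.219   6.347] toolx deg 71.67377874578933 tilt [ 0.     0.001 -1.   ] F [-0.642  0.593  0.39 ] gap 20.05697659444342
travel(50mm) [-4.368  0.476 -0.016]
```

View pics/scene4c.png

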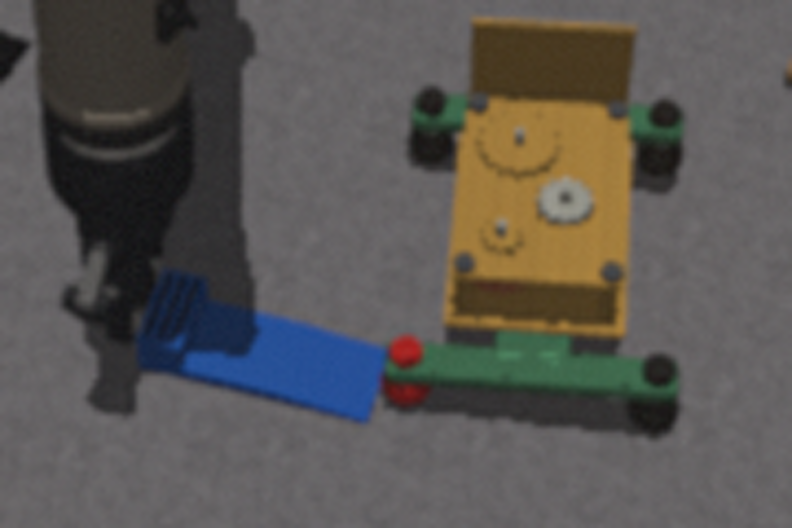

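View pics/top4c.png

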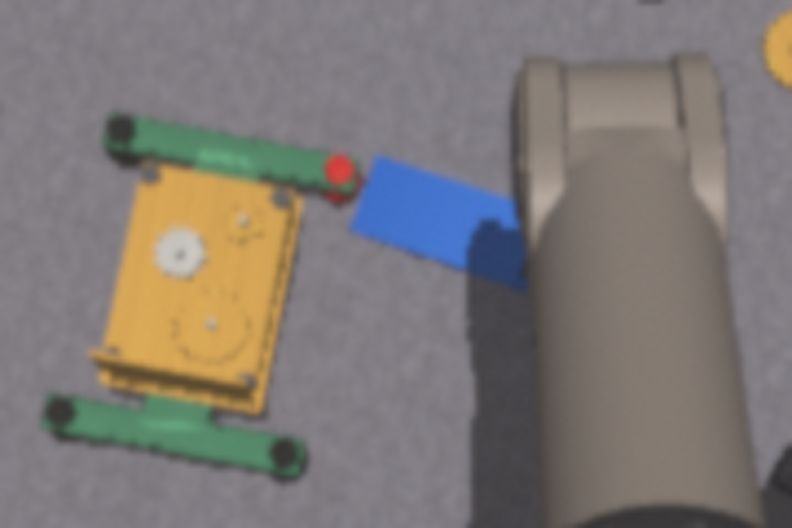

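The nose edge sits just short of the red foot and is centred on it (scene crop about (378,385) against the foot at (406,385)). I'll push on slowly.

Call:
{"name": "apply_moves", "arguments": {"travel": [[0.06, 0, 0], [0.06, 0, 0], [0.06, 0, 0], [0.06, 0, 0], [0.06, 0, 0], [0.06, 0, 0], [0.06, 0, 0], [0.06, 0, 0], [0.06, 0, 0], [0.06, 0, 0], [0.06, 0, 0], [0.06, 0, 0], [0.06, 0, 0], [0.06, 0, 0]], "twist": [0, 0, 0, 0, 0, 0, 0, 0, 0, 0, 0, 0, 0, 0]}}

```text
time: 12.32
tcp_pos: [564.6, -54.1, 6.3]
ee_rot: [-2.548, -1.838, 0.0]
force: [-1.0, -2.5, 0.7]
finger_gap: 20.0
```

```bash
cat > look.py <<'E'
import sys
from h import *
k=sys.argv[1]
goto([505.5,-308,7])
for n in("scene","top"):
    im=capture(n); cv2.imwrite(f"pics/{n}{k}.png",im[:,:,::-1])
    crop(im,*((220,150,400,270) if n=="scene" else (180,150,360,270)),4.4,f"pics/{n}{k}c.png")
E
python3 look.py 5
```

```text
t 12.325 tcp [564.593 -54.066   6.277] toolx deg 71.61538369660876 tilt [-0.  0. -1.] F [-0.952 -2.536  0.7  ] gap 20.033814962941836
travel(50mm) [-5.192  0.48  -0.015]
```

View pics/scene5c.png

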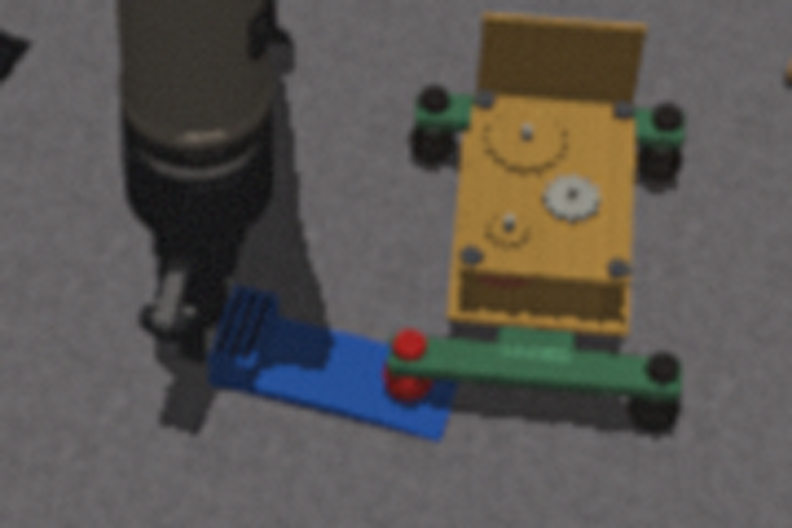

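View pics/top5c.png

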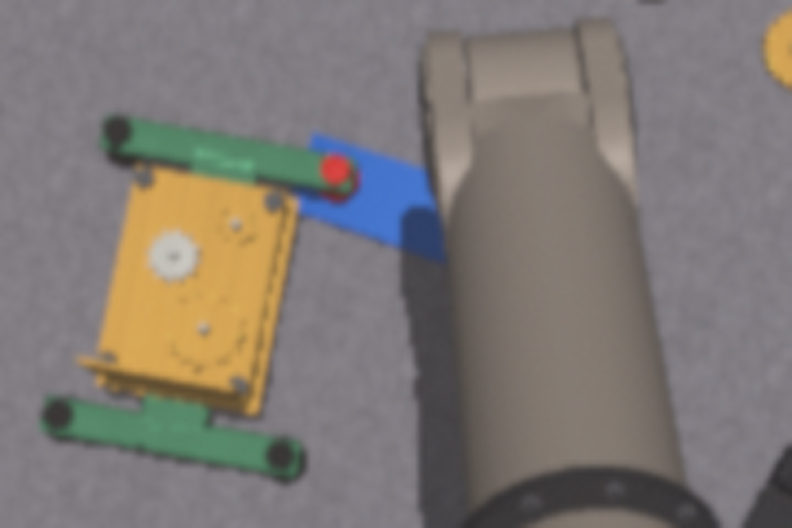

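The foot is partway up the ramp, the stand's other feet show no visible shift, and the force is only about 2.7 N. Continuing slowly.

Call:
{"name": "apply_moves", "arguments": {"travel": [[0.06, 0, 0], [0.06, 0, 0], [0.06, 0, 0], [0.06, 0, 0], [0.06, 0, 0], [0.06, 0, 0], [0.06, 0, 0], [0.06, 0, 0], [0.06, 0, 0], [0.06, 0, 0], [0.06, 0, 0], [0.06, 0, 0], [0.06, 0, 0], [0, 0, 0]], "twist": [0, 0, 0, 0, 0, 0, 0, 0, 0, 0, 0, 0, 0, 0]}}

```text
time: 14.18
tcp_pos: [576.3, -20.1, 6.3]
ee_rot: [2.548, 1.834, -0.005]
force: [-2.1, -6.3, 2.7]
finger_gap: 19.8
```

```bash
python3 look.py 6
```

```text
t 14.175 tcp [576.318 -20.121   6.299] toolx deg 71.51144065382452 tilt [-0.001 -0.004 -1.   ] F [-2.143 -6.303  2.667] gap 19.76844173409953
travel(50mm) [-5.91   0.483  0.009]
```

View pics/scene6c.png

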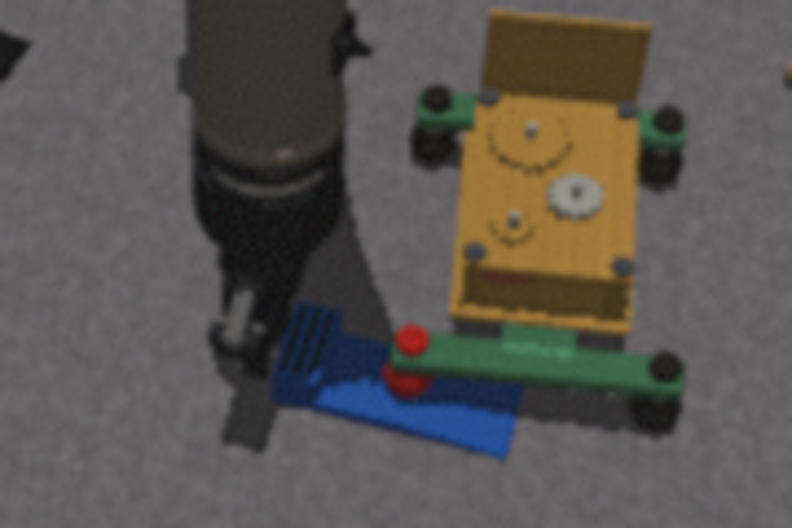

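View pics/top6c.png

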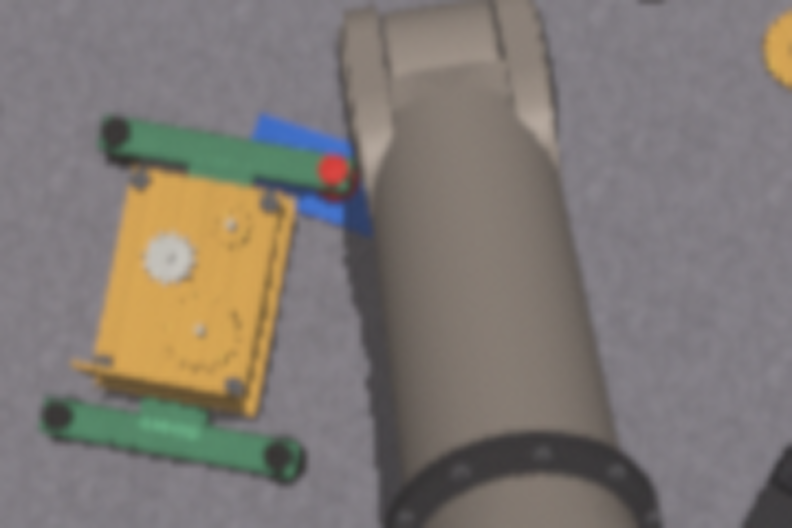

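The foot is now at about wedge x = +2, at the start of the flat top. About 17 mm remains to the middle of the flat.

Call:
{"name": "apply_moves", "arguments": {"travel": [[0.06, 0, 0], [0.06, 0, 0], [0.06, 0, 0], [0.06, 0, 0], [0.06, 0, 0], [0.04, 0, 0], [0, 0, 0], [0, 0, 0]], "twist": [0, 0, 0, 0, 0, 0, 0, 0]}}

```text
time: 15.28
tcp_pos: [581.8, -4.3, 6.3]
ee_rot: [2.548, 1.834, -0.005]
force: [-1.7, -6.7, 1.8]
finger_gap: 19.9
```

```bash
python3 look.py 7
```

```text
t 15.275 tcp [581.774  -4.264   6.295] toolx deg 71.49412339955127 tilt [-0.001 -0.004 -1.   ] F [-1.703 -6.724  1.792] gap 19.94825833638688
travel(50mm) [-6.245  0.482  0.011]
```

View pics/scene7c.png

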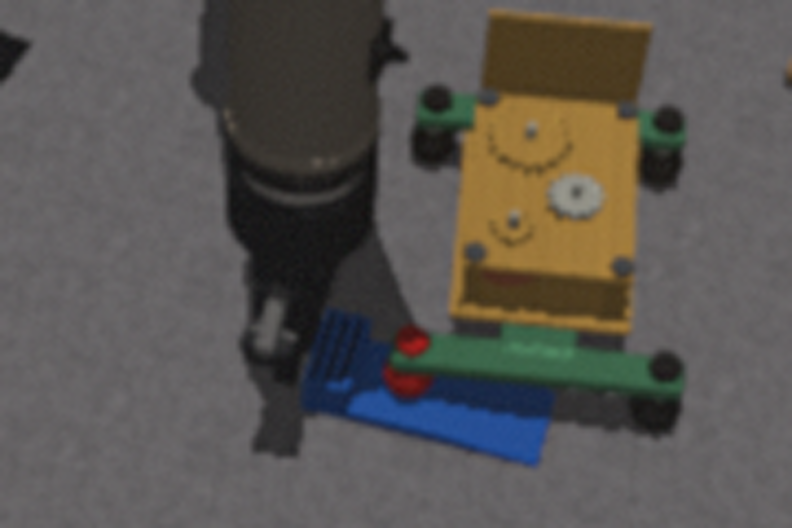

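The stand looks identical to the previous picture (caps at (413,341) and (666,367)), so it is already level and on the flat. The foot is about 14 mm behind the wedge origin. I'll draw back straight, then lift.

Call:
{"name": "apply_moves", "arguments": {"travel": [[-0.05, 0, 0], [-0.1, 0, 0], [-0.2, 0, 0], [-0.4, 0, 0], [-0.4, 0, 0], [-0.4, 0, 0], [-0.4, 0, 0], [0, 0, -0.4], [0, 0, -0.5], [0, 0, -0.5], [0, 0, -0.5], [0, 0, -0.5], [-0.5, -0.2, -0.5], [-0.6, -0.4, -0.4], [-0.6, -0.4, 0], [-0.6, -0.4, 0], [-0.6, -0.4, 0], [0, 0, 0], [0, 0, 0]], "twist": [0, 0, 0, 0, 0, 0, 0, 0, 0, 0, 0, 0, 0, 0, 0, 0, 0, 0, 0]}}

```text
time: 17.75
tcp_pos: [420.7, -202.8, 171.5]
ee_rot: [2.548, 1.838, 0.002]
force: [0.3, -0.2, -0.7]
finger_gap: 20.0
```

```bash
python3 look.py 8
```

```text
t 17.75 tcp [ 420.654 -202.759  171.502] toolx deg 71.60453989178268 tilt [ 0.001  0.    -1.   ] F [ 0.266 -0.242 -0.657] gap 20.03459523368548
travel(50mm) [-1.464  2.271  3.291]
```

View pics/scene8c.png

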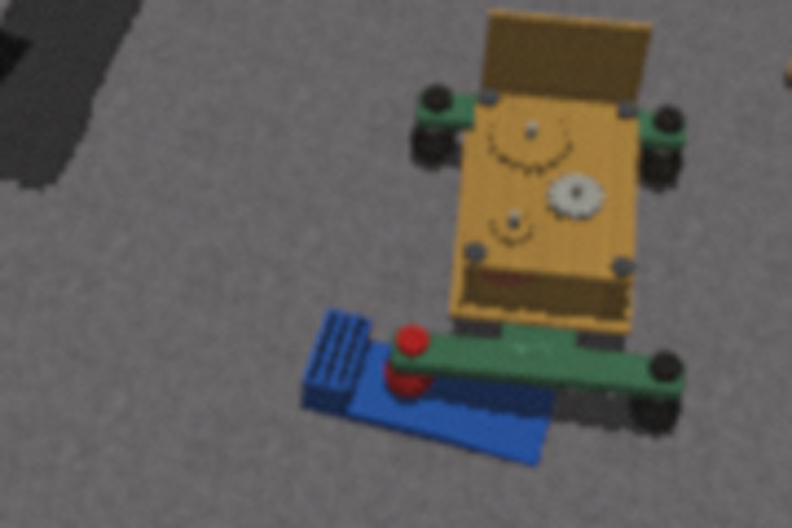

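View pics/top8c.png

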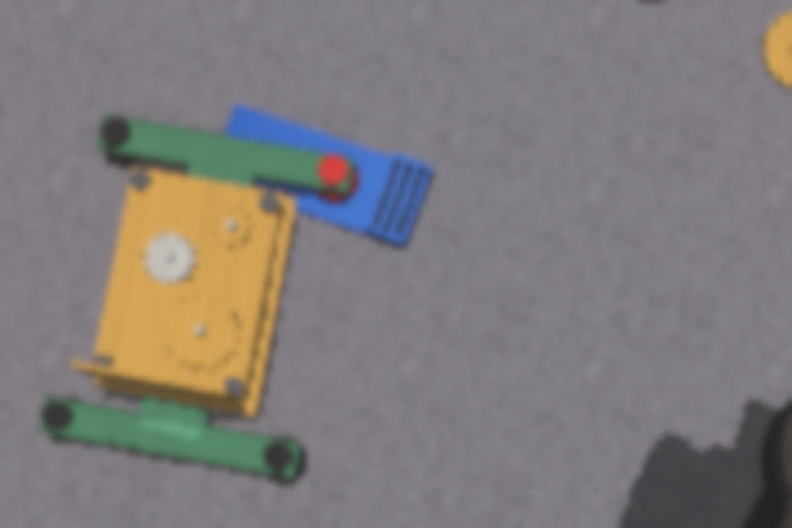

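View pics/top8.png

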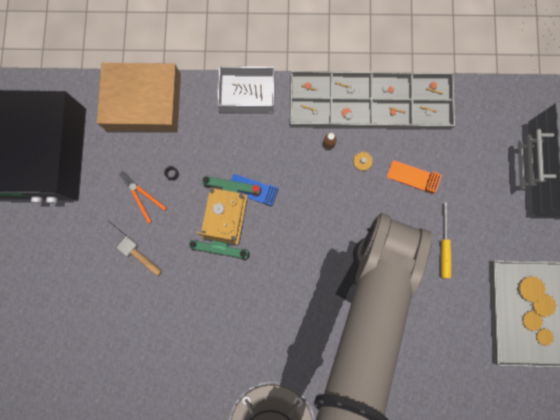

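```bash
python3 - <<'E'
from h import *
np.set_printoptions(precision=1,suppress=True)
S=lambda u,v:((u+.5)/4.4-.5+220,(v+.5)/4.4-.5+150)
T=lambda u,v:((u+.5)/4.4-.5+180,(v+.5)/4.4-.5+150)
P={"red":((413,340),(334,169)),"farL":((666,367),(116,132)),"nearR":((437,98),(279,455)),"nearL":((669,122),(57,414))}
Q={k:tri(S(*s),T(*t)) for k,(s,t) in P.items()}
for k in Q: print(k,Q[k],ray("top",T(*P[k][1]),54),ray("scene",S(*P[k][0]),54))
c=sum(ray("top",T(*p[1]),54)+ray("scene",S(*p[0]),54) for p in P.values())/8
print("centre",c)
# wedge: bottom rear corner, nose corners
a=ray("scene",S(303,408),0);b=ray("scene",S(539,465),0);d=(b-a)[:2];print("edge",a,b,np.hypot(*d));d/=np.hypot(*d)
f=ray("scene",S(*P["red"][0]),54)[:2]
r=f-b[:2]; print("foot wedge x",65+r@d,"from edge y",r@np.array([-d[1],d[0]]))
e=ray("top",T(433,168),28);g=ray("top",T(405,246),28);m=((e+g)/2)[:2];n=ray("top",T(237,104),2)[:2];ft=ray("top",T(*P["red"][1]),54)[:2]
print("top: rear mid",m,"foot x",-65+(ft-m)@d,"lat",(ft-m)@np.array([-d[1],d[0]]))
E
```

```text
red [602.   54.5  51.7] [601.5  53.2  54. ] [603.6  55.3  54. ]
farL [622.2 185.   50.3] [621.3 183.3  54. ] [624.6 185.1  54. ]
nearR [432.8  81.1  51.7] [432.6  80.   54. ] [434.8  81.6  54. ]
nearL [453.8 211.6  50.3] [453.5 210.2  54. ] [457.  211.2  54. ]
centre [528.6 132.5  54. ]
edge [608.7  -1.6   0. ] [648.6 122.1   0. ] 130.0027945690621
foot wedge x -12.387195420155848 from edge y 22.346329700544505
top: rear mid [584.3   3.4] foot x -12.304858800747638 lat -1.045238400300974
```

```bash
python3 -c "
from workcell import *
print(close_job())"
```

```text
the job is handed in; nothing more can be done
None
```

I pushed the blue wedge along the bench, thin end first, until the red foot stood on its flat top. Then I drew the hand back and up and handed the job in at about 18 s. I used two nearly closed fingertips on the wedge's rear face, first in a shallow arc and then straight.

**Last checks:**
- **Foot position:** two camera views put the red foot at about x = −12 mm on the wedge, where the flat runs from +10 to −40 mm. It is 1–3 mm off the wedge's centre line.
- **Level:** the four cap heights agree within about 1.5 mm, which is about as fine as the cameras can measure. The stand's picture did not change over the last 16 mm of push or after the hand left.
- **Stand place:** the caps moved about 3.5 mm, which the untipping accounts for to within about 0.5 mm.
- **Forces and bystanders:** the highest force read between moves was about 7 N, and the other objects look unmoved in the last picture.

No check failed. Absolute cap heights came out 2–4 mm below the nominal 54 mm, and the two views differ by about 2–4 mm in position, roughly what the 2 mm calibration would give. I did not test rocking by touch, because the stand was not to be touched.

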